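Return a hired jewellery case through the spring flap of the returns box

TASK

A small flat black jewellery case has been left on the steel ledge of the grey returns box. Push the sloping spring flap inwards with one finger and, while that finger holds it open, push the case along the ledge with the other finger until it drops into the box. Never shove the flap open with the case itself and never lift the case; then take the hand away so that the flap closes, and leave everything else standing where it is.

Things in the scene. Friction and masses are not known exactly. Their poses are not given: they have to be found in the camera images.
- drop_box: Fixed returns box of grey sheet steel, 260 x 260 mm. Origin: centre of its underside on the bench; z up; its x axis points the way the case goes in. Its top: a level steel ledge from x -130 to -15 mm, 140 mm high, with 10 mm rims at both sides; then a slope rising at 22 degrees with the flap in its middle; then a hood, 188 mm high, from x 87 to 130. Hollow inside, floor 10 mm above the bench.
- lip (a point): Middle of the ledge's inner edge, at ledge height: box x -15, y 0, z 140 mm. The free edge of the closed flap lies along it; beyond it there is only the flap over the hollow box.
- flap (a joint): Opening angle of the flap, rad: 0 shut (in line with the slope), growing as it is pushed down and inwards, up to 1.15. A spring always closes it: pushing it open takes 0.5 to 1.5 N at the free edge and 1.5 to 4 N at 40 mm from the hinge; let go, it swings shut by itself.
- flap_hinge (a point): Middle of the flap's hinge line, along the box's y axis at the top of the slope: box x 87, z 182 mm. The flap is a plain aluminium sheet, 180 mm wide (between two fixed grey strips 38 mm wide), 110 mm long, 3 mm thick. Nothing stands over it: a finger pointing down can push it anywhere.
- flap_edge (a point): Middle of the flap's free (lower) edge; it moves with the flap. Shut, it lies at the lip.
- case: The jewellery case: a closed flat black plastic box, 38 (x) x 54 (y) x 20 (z) mm, about 55 g, with a small steel clasp on its low-x side. Origin: centre of its underside; z up. It lies flat on the ledge, at first wholly on it, its x axis within 0.3 rad of the box's x axis.
- tin: Bystander: round aluminium tin, 38 mm across, 26 mm high, at one end of the ledge. Origin: centre of its underside.
- gum: Bystander: small amber bottle with a black cap, 28 mm across, 50 mm high, at the other end of the ledge. Origin: centre of its underside.
- tape: Bystander: roll of clear tape lying flat, 96 mm across, 24 mm high, on the bench beside the box. Origin: centre of its underside.
- stapler: Bystander: black stapler, 125 mm long, about 60 mm high, on the bench beside the box. Origin: centre of its underside.
- label_gun: Bystander: blue hand-held label gun lying on the bench, 190 mm long, 76 mm high. Origin: on its underside.
- mug: Bystander: white mug, 82 mm across, 92 mm high. Origin: centre of its underside.
- bulb_box: Bystander: upright carton of light bulbs, 65 x 120 x 115 mm high. Origin: centre of its underside.
Not all that is in view belongs to the job. What is shaped like the case but red is not meant.

How it is judged:
On the way, in this order (a step that is already met when the one before it is completed fails the run):
1. a finger holds the flap open while the case still lies on the ledge, behind its inner edge (value of joint flap above 0.12 rad and contact force between the fingers and flap above 0.3 N and z of case in the frame of drop_box above 0.134 m and x of case in the frame of drop_box below -0.015 m), for 0.1 s.
2. the case has dropped into the box while a finger still holds the flap open (value of joint flap above 0.2 rad and contact force between the fingers and flap above 0.3 N and z of case in the frame of drop_box below 0.1 m), for 0.1 s.
At the end, for the whole second after the job is handed in: The case is at rest inside the returns box, below the ledge (its origin inside the box's 260 x 260 mm outline and under 100 mm above the bench), and the flap is shut (within 0.04 rad) (z of case in the frame of drop_box below 0.1 m and x of case in the frame of drop_box between -0.13 and 0.13 m and y of case in the frame of drop_box between -0.13 and 0.13 m and linear speed of case below 0.02 m/s and value of joint flap below 0.04 rad); the robot touches nothing.
It fails at once if the case is lifted (20 mm or more above the ledge) (z of case in the frame of drop_box above 0.16 m).
It fails at once if the case on the ledge is pressed against the flap with more than 1.5 N (contact force between case and flap above 1.5 N and z of case in the frame of drop_box above 0.134 m).
It fails at once if the tin is moved more than 20 mm or tipped (distance of tin from where it was at the start of the episode above 0.02 m or angle between tin's own z axis and vertical above 0.5 rad).
It fails at once if the small bottle is moved more than 20 mm or tipped (distance of gum from where it was at the start of the episode above 0.02 m or angle between gum's own z axis and vertical above 0.5 rad).
It fails at once if the tape, stapler, label gun, mug or bulb carton is moved more than 30 mm or tipped (distance of any of tape, stapler, label_gun, mug, bulb_box from where it was at the start of the episode above 0.03 m or angle between any of mug, bulb_box's own z axis and vertical above 0.5 rad).
It also fails if it takes over 32 s, if anything falls off the work surface, if the arm or the gripper's body presses on something with over 40 N, if the wrist force passes 120 N, or if a joint passes its speed limit or range.

ROBOT

A 7-joint arm with a two-finger parallel gripper is mounted at the origin on the work surface. World frame = base frame: x ahead of the robot, y to its left, z up, the work surface at z = 0. Lengths are in m, angles in rad, forces in N, time in s.
With the tool pointing down it reaches from about 0.425 to 0.975 m from the base axis. Payload 16.7 kg.
Tool frame: the origin (TCP) lies midway between the tips of the shut fingers; the grasp point (between the pads) lies 19 mm behind it; z points along the fingers, y is the line along which they close (so a half turn about z gives the same grasp; the last joint's range is limited). The gripper opens to 85 mm and grips with 20 to 120 N. Pads are 22 mm wide; open, the fingers measure 114 mm over their backs; the gripper's body (76 mm by 85 mm) begins 54 mm behind the grasp point. The pads swing forward as they close: fully open they stand 13 mm farther back than shut.
Start: joints at [-1.272, 0.426, 0.074, 1.606, -0.034, 1.111, -0.067], TCP at [0.292, 0.608, 0.231] pointing down, gripper open.
Joint ranges: [-2.85, 2.85], [-0.5, 2.14], [-1.23, 1.37], [0.21, 2.46], [-1.02, 4.16], [0.16, 2.05], [-2.73, 2.73]. Speed limits (rad/s): [1.89, 1.89, 2.39, 2.39, 3.01, 3.01, 3.01].

INTERFACE

Orientations are given as a unit quaternion [x, y, z, w].
In Python, from rig import bot, viewer, job, nets gives the robot as it stands. The module is installed in compiled form; this text tells all that it offers.
- The arm moves only by the tool play_rows, never from a script. Its argument "increments" is a list of rows, each a list of 7 numbers: the finger opening in m, from 0 to 0.0854, then the shift along the tool's x, y, z in m, then the turn, a rotation vector about the tool's x, y, z in units of 8 degrees (1.0 is 8 degrees). A call has 1 to 5 rows; each row shifts and turns the commanded pose from where the row before left it, along the tool's axes as they then stand; what a row does not reach is not made up. A row lasts 1/10 s, in which the tool goes at most 50 mm and 8.59 degrees, less where a joint would pass 70% of its speed; a pose out of reach is approached as far as the arm can. A call is refused whole if a number of a shift passes 0.05 or a number of a turn 1, either way. A call with a gripper value outside its range is refused whole. The fingers move at their own pace and stop on an object; "newtons" is the grip in N (left out, the last holds). Time passes only in rows, so rows that do not move let the fingers close. It gives the time, the measured TCP pose, the force, the opening and the grip force at its end, in the units of the state.
- bot.get_obs(): the state, without advancing time (a new reading comes with each control period).
- viewer.read_camera(name): name is "scene" or "side" or "wrist"; returns (picture, depth): 400x640x3 uint8, red, green, blue; 400x640 float32, m along the optical axis (not along the pixel's ray), 0 where there is no reading.
- viewer.get_calibration(name): a dict with "K" (3x3 intrinsics, pixels), "pose" (4x4, takes a point from camera to world coordinates); the wrist camera has in their place "T_tool_cam" (4x4, takes a point from camera to tool coordinates, whose origin is the TCP and whose axes are the flange's). Camera axes: x right, y up, looking along -z (the intrinsics and any distortion apply to the point x, -y, -z); pixel columns grow to the right and rows downward; lengths in m; the calibration is good to about 2 mm. A picture is of the moment at which its call begins: read the wrist's pose just before it. get_calibration takes no time and is no camera call.
- job.close_job(): hands the job in; it is judged then, once.
Trained networks look in the newest picture that a camera, given by its name, has taken for a name from the list of things; names that differ only in an ending like _2 or _b are one class to them, and where a whole thing is asked for, a point or a joint stands for the part that bears it (a point fixed in the world has none). Each returns a list of dicts, best first, with "score" (0 to 1); they miss things now and then, are a little off and sometimes report something else, mostly with a low value. They report only what shows in the picture. A call takes as long as a camera call. They do not tell look-alikes from the thing itself.
- nets.cut_out(thing, camera): "region" (400x640 bool, what is visible of it) and "rect" ([centre column, centre row, width, height] in pixels, round what is visible of it).
- nets.pinpoint(thing, camera): "at" ([row, column] in pixels: a listed point, or the origin of a listed thing).
The state is a dict: "time": time; "qpos": joint angles; "qd": joint speeds; "tau": joint torques, N m; "tool_pos": TCP position; "eef_rot": TCP orientation; "force": force on the tool from outside, world axes, zero at the start; "ft_torque": the same for the moment, N m; "finger_gap": finger opening in m; "finger_force": force on a finger pad.
Only numpy, scipy, OpenCV 4.12 (cv2) and the standard library are available. Lean on these libraries where they do the work, as an engineer would, in place of code of your own. Each camera call takes 0.05 s, during which the arm holds its last target. There are 200 camera calls.

## Working session

There is one attempt and no reset: what is moved stays moved. The work goes in short steps, Python scripts to look and compute and a tool call to move; the robot and the scene stay as the last step left them, time stands still between calls to the robot, and variables do not carry over. Pictures are saved under pics/ and viewed, at most 10 in all, crops included, and the job is handed in when it is done.

Besides the shell and the picture viewer there is one more tool, called after "Emit:" as name(argument=value, ...) on one line, values as JSON. play_rows: Moves the arm, as the interface text tells. Its arguments: {"type":"object","properties":{"increments":{"type":"array","items":{"type":"array","items":{"type":"number"}}},"newtons":{"type":"number"}},"required":["increments"]}

```bash
mkdir -p pics; cat > h.py <<'E'
import numpy as np,cv2
from rig import bot,viewer,job,nets
from scipy.spatial.transform import Rotation as R
def campose(c,o=None):
    k=viewer.get_calibration(c)
    if c!='wrist': return k['K'],np.array(k['pose'])
    o=o or bot.get_obs(); T=np.eye(4);T[:3,:3]=R.from_quat(o['eef_rot']).as_matrix();T[:3,3]=o['tool_pos']
    return k['K'],T@np.array(k['T_tool_cam'])
def ray(c,r,col,o=None):
    K,T=campose(c,o);d=np.array([(col-K[0][2])/K[0][0],-(r-K[1][2])/K[1][1],-1.]);return T[:3,3],T[:3,:3]@d
def atz(c,r,col,z,o=None):
    p,d=ray(c,r,col,o);return p+d*(z-p[2])/d[2]
def cloud(c,dep,m,o=None):
    K,T=campose(c,o);r,cc=np.nonzero(m&(dep>0));z=dep[r,cc]
    P=np.c_[(cc-K[0][2])/K[0][0]*z,-(r-K[1][2])/K[1][1]*z,-z];return P@T[:3,:3].T+T[:3,3]
def proj(c,P,o=None):
    K,T=campose(c,o);q=(np.array(P)-T[:3,3])@T[:3,:3];return np.array([K[0][2]+K[0][0]*q[0]/-q[2],K[1][2]-K[1][1]*q[1]/-q[2]])
E
python3 - <<'E'
from h import *
o=bot.get_obs();print(o)
for c in ['scene','side']:
    im,d=viewer.read_camera(c);cv2.imwrite(f'pics/{c}0.png',im[...,::-1])
    print(c,viewer.get_calibration(c))
    for t in ['lip','flap_hinge','flap_edge']:
        for x in nets.pinpoint(t,c)[:2]:
            r,cc=x['at'];z={'lip':.14,'flap_hinge':.182,'flap_edge':.14}[t]
            print(t,x['score'],r,cc,atz(c,r,cc,z).round(4))
    for t in ['case','drop_box','tin','gum']:
        for x in nets.cut_out(t,c)[:3]:
            P=cloud(c,d,x['region']);print(t,x['score'],np.round(x['rect']),np.median(P,0).round(3) if len(P) else '')
E
```

```text
{'time': 0.0, 'qpos': array([-1.27249634,  0.42672847,  0.07381496,  1.60662461, -0.03402417,
        1.11079331, -0.06710516]), 'qd': array([-0.00111279,  0.00058713, -0.00169527, -0.00038365, -0.00085673,
        0.00021595, -0.00011551]), 'tau': array([-2.11044971e-03, -9.49833870e+01,  3.75964388e+00, -4.63496554e+01,
        1.91100198e-02,  1.04569900e-02,  1.58768614e-05]), 'tool_pos': array([0.29211156, 0.60805934, 0.23060413]), 'eef_rot': array([ 2.22019729e-01,  9.75041958e-01, -6.44659702e-04, -7.05195383e-05]), 'force': array([ 1.29376973, -0.13689593, -0.39562618]), 'ft_torque': array([ 0.03213086,  0.01182845, -0.02644537]), 'finger_force': 0.0, 'finger_gap': 0.08517933384981745}
scene {'K': array([[399.63998352,   0.        , 309.49512939],
       [  0.        , 399.63998352, 199.7483144 ],
       [  0.        ,   0.        ,   1.        ]]), 'pose': array([[-0.41415547, -0.62121669,  0.66525565,  1.37975887],
       [ 0.91020264, -0.28063008,  0.30459465,  0.39647442],
       [-0.00252853,  0.73166699,  0.68165756,  1.01465085],
       [ 0.        ,  0.        ,  0.  
[... 764 characters left out ...]
array([[-0.95952732,  0.21587712, -0.18084358,  0.18638421],
       [-0.28157782, -0.74595761,  0.60354053,  1.02832411],
       [-0.00461106,  0.63003517,  0.77655291,  1.43045213],
       [ 0.        ,  0.        ,  0.        ,  1.        ]])}
lip 0.97 210.3 306.6 [0.5222 0.0686 0.14  ]
lip 0.71 203.9 273.0 [0.6341 0.0737 0.14  ]
flap_hinge 0.64 201.2 274.7 [0.6181 0.093  0.182 ]
case 0.67 [290. 209.  34.  52.] [0.565 0.094 0.163]
case 0.65 [262. 292.  22.  25.] [0.593 0.327 0.02 ]
case 0.53 [319. 222.  11.  20.] [0.467 0.112 0.161]
drop_box 0.8 [303. 223.  88. 101.] [0.537 0.135 0.145]
tin 0.47 [323. 183.  11.  10.] [ 0.51  -0.031  0.166]
gum 0.49 [328. 236.  12.  10.] [0.422 0.165 0.171]
```

```bash
python3 - <<'E'
import cv2,numpy as np
a=cv2.imread('pics/scene0.png')[130:330,230:440];b=cv2.imread('pics/side0.png')[130:330,210:420]
cv2.imwrite('pics/m.png',np.hstack([cv2.resize(a,None,fx=1.9,fy=1.9,interpolation=2),cv2.resize(b,None,fx=1.9,fy=1.9,interpolation=2)]))
E
```

```text
(no output)
```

View pics/m.png

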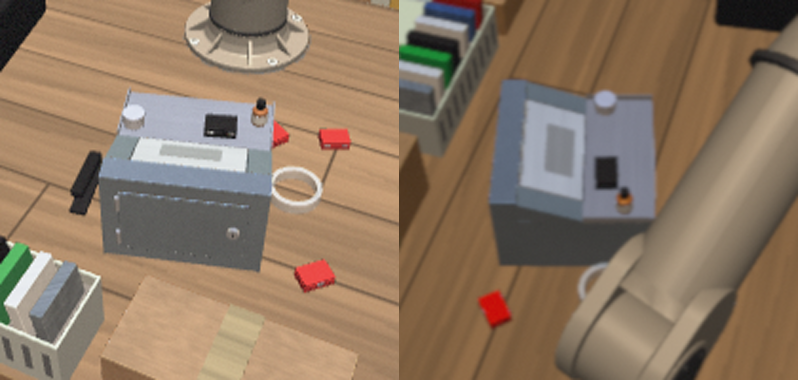

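The black case sits on the ledge at scene (347,195) and side (319,222). The look-alikes are red: scene (377,200), (406,203) and (396,275). The black one is the target. Next I fit the box pose roughly and work out the move for a closer look.

```bash
cat >> h.py <<'E'
def boxfit(c,dep,o=None,z0=.134,z1=.146):
    P=cloud(c,dep,np.ones(dep.shape,bool),o)
    m=(abs(P[:,0]-.53)<.22)&(abs(P[:,1]-.08)<.2)&(P[:,2]>z0)&(P[:,2]<z1)
    return P[m]
def tomove(t):
    "shift in tool axes to reach world point t"
    o=bot.get_obs();return R.from_quat(o['eef_rot']).inv().apply(np.array(t)-o['tool_pos'])
E
python3 - <<'E'
from h import *
for c in ['scene','side']:
    im,d=viewer.read_camera(c)
    for a,b in [(.132,.147),(.182,.195)]:
        P=boxfit(c,d,None,a,b);print(c,a,len(P),cv2.minAreaRect(P[:,:2].astype(np.float32)),np.median(P,0))
print(viewer.get_calibration('wrist'))
print(R.from_quat(bot.get_obs()['eef_rot']).as_matrix().round(3), tomove([.48,.1,.45]))
E
```

```text
scene 0.132 1964 ((0.5352014899253845, 0.08240373432636261), (0.2713865339756012, 0.2608928084373474), 16.05010986328125) [0.48463228 0.06497318 0.13969009]
scene 0.182 1099 ((0.5639217495918274, 0.08421174436807632), (0.21897120773792267, 0.2582353949546814), 19.984758377075195) [0.637528   0.11600036 0.18727005]
side 0.132 2296 ((0.5306380987167358, 0.0803709328174591), (0.26072171330451965, 0.2680068910121918), 16.04768180847168) [0.46705158 0.07015298 0.1415867 ]
side 0.182 1043 ((0.5631514191627502, 0.08163615316152573), (0.21790547668933868, 0.26377347111701965), 21.381587982177734) [0.62763122 0.12271271 0.1889916 ]
{'K': array([[330.52476437,   0.        , 323.95223046],
       [  0.        , 330.52476437, 196.21521581],
       [  0.        ,   0.        ,   1.        ]]), 'T_tool_cam': array([[-1.17455839e-03,  9.54175426e-01,  2.99245514e-01,
         7.71541515e-02],
       [ 9.99999281e-01,  1.04790741e-03,  5.83701487e-04,
        -6.09087546e-04],
       [ 2.43372025e-04,  2.99245984e-01, -9.54175970e-01,
        -1.43548316e-01],
       [ 0.00000000e+00,  0.00000000e+00,  0.00000000e+00,
         1.00000000e+00]])}
[[-0.901  0.433 -0.   ]
 [ 0.433  0.901 -0.   ]
 [ 0.    -0.    -1.   ]] [-0.38939813 -0.37694981 -0.21869671]
```

Emit:
play_rows(increments=[[0.085, -0.0335, -0.0318, -0.01, 0, 0, 0], [0.085, -0.0335, -0.0318, -0.01, 0, 0, 0], [0.085, -0.0335, -0.0318, -0.01, 0, 0, 0], [0.085, -0.0335, -0.0318, -0.01, 0, 0, 0], [0.085, -0.0335, -0.0318, -0.01, 0, 0, 0]])

```text
time: 1.4
tool_pos: [0.3748, 0.3907, 0.2818]
eef_rot: [0.222, 0.975, 0.0, -0.0]
force: [0.7, 0.6, 0.1]
finger_gap: 0.0848
finger_force: 0.0
```

Emit:
play_rows(increments=[[0.085, -0.0335, -0.0318, -0.01, 0, 0, 0], [0.085, -0.0335, -0.0318, -0.01, 0, 0, 0], [0.085, -0.0335, -0.0318, -0.01, 0, 0, 0], [0.085, -0.0335, -0.0318, -0.01, 0, 0, 0], [0.085, -0.0335, -0.0318, -0.01, 0, 0, 0]])

```text
time: 1.9
tool_pos: [0.4568, 0.1748, 0.332]
eef_rot: [0.222, 0.975, 0.0, 0.0]
force: [0.7, 0.0, 0.2]
finger_gap: 0.085
finger_force: 0.0
```

Emit:
play_rows(increments=[[0.085, -0.0335, -0.0318, -0.01, 0, 0, 0], [0.085, -0.0335, -0.0318, -0.01, 0, 0, 0], [0.085, 0, 0, 0, 0, 0, 1], [0.085, 0, 0, 0, 0, 0, 1], [0.085, 0, 0, 0, 0, 0, 1]])

```text
time: 2.4
tool_pos: [0.4895, 0.0899, 0.3515]
eef_rot: [0.423, 0.906, 0.0, 0.0]
force: [-0.6, -0.3, -0.7]
finger_gap: 0.085
finger_force: 0.0
```

Emit:
play_rows(increments=[[0.085, 0, 0, 0, 0, 0, 1], [0.085, 0, 0, 0, 0, 0, 1], [0.085, 0, 0, 0, 0, 0, 1], [0.085, 0, 0, 0, 0, 0, 0], [0.085, 0, 0, 0, 0, 0, 0]])

```text
time: 2.9
tool_pos: [0.4894, 0.0903, 0.3514]
eef_rot: [0.598, 0.802, 0.0, 0.0]
force: [0.2, 0.2, -0.7]
finger_gap: 0.0853
finger_force: 0.0
```

```bash
python3 - <<'E'
from h import *
o=bot.get_obs();print(R.from_quat(o['eef_rot']).as_matrix().round(3))
im,d=viewer.read_camera('wrist');cv2.imwrite('pics/w1.png',im[...,::-1])
P=boxfit('wrist',d,o,.135,.146);r=cv2.minAreaRect(P[:,:2].astype(np.float32));print(len(P),r,np.median(P,0))
for t in ['lip','flap_hinge','flap_edge','case','gum','tin']:
    for x in nets.pinpoint(t,'wrist')[:2]:
        z={'flap_hinge':.182}.get(t,.14);print(t,x['score'],np.round(x['at']),atz('wrist',*x['at'],z,o).round(4))
for t in ['case','flap','gum','tin']:
    for x in nets.cut_out(t,'wrist')[:2]:
        P=cloud('wrist',d,x['region'],o);
        if t=='case': Q=P[abs(P[:,2]-.16)<.006]
        elif t=='flap':Q=P
        else: Q=P[P[:,2]>np.percentile(P[:,2],60)]
        if len(Q)>5: print(t,x['score'],np.round(x['rect']),Q.mean(0).round(4),Q.min(0).round(3),Q.max(0).round(3),cv2.minAreaRect(Q[:,:2].astype(np.float32)))
E
```

```text
[[-0.286  0.958  0.   ]
 [ 0.958  0.286  0.   ]
 [ 0.     0.    -1.   ]]
22309 ((0.5162261128425598, 0.0758887454867363), (0.23515799641609192, 0.25961533188819885), 14.638347625732422) [0.4606244  0.07029502 0.14118578]
lip 0.87 [187. 344.] [0.5163 0.0731 0.14  ]
flap_hinge 0.66 [197. 449.] [0.6133 0.104  0.182 ]
flap_edge 0.61 [184. 346.] [0.5176 0.0772 0.14  ]
case 0.82 [144. 310.] [0.4677 0.1086 0.14  ]
case 0.74 [ 61. 210.] [0.3495 0.16   0.14  ]
gum 0.7 [ 86. 285.] [0.4263 0.1585 0.14  ]
tin 0.55 [269. 313.] [ 0.5119 -0.0351  0.14  ]
flap 0.61 [404. 188. 118. 174.] [0.5649 0.0989 0.1634] [ 0.494 -0.01   0.014] [0.629 0.193 0.371] ((0.5845613479614258, 0.09392128139734268), (0.13911280035972595, 0.18253350257873535), 15.61633586883545)
gum 0.8 [281.  85.  33.  28.] [0.4243 0.1596 0.1877] [0.413 0.148 0.173] [0.434 0.17  0.193] ((0.4229753911495209, 0.15950065851211548), (0.021220622584223747, 0.02082028053700924), 53.42671203613281)
tin 0.95 [312. 279.  34.  39.] [ 0.5121 -0.035   0.1671] [ 0.494 -0.053  0.166] [ 0.531 -0.017  0.169] ((0.5123908519744873, -0.03472042828798294), (0.03492770716547966, 0.036186784505844116), 76.42835998535156)
```

View pics/w1.png

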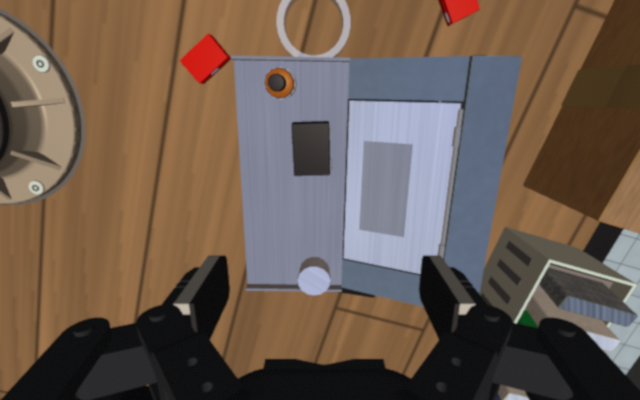

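The picture shows the black case at (311,148), the bottle at (280,83), the tin at (313,278) and the flap at (404,185). Tool y already lies along the box x axis. Next I refine the case outline.

```bash
python3 - <<'E'
from h import *
o=bot.get_obs();im=cv2.imread('pics/w1.png')
m=np.zeros(im.shape[:2],np.uint8);m[110:190,280:338]=(im[110:190,280:338].max(2)<75)
n,l,s,c=cv2.connectedComponentsWithStats(m);i=1+s[1:,4].argmax();rr,cc=np.nonzero(l==i)
P=np.array([atz('wrist',a,b,.16,o)[:2] for a,b in zip(rr,cc)])
r=cv2.minAreaRect(P.astype(np.float32));print(s[i],r,P.mean(0))
# ledge edges: lip line and outer ledge line, rims
def w(col,row,z):return atz('wrist',row,col,z,o)[:2]
for n,a,b,z in [('lip',(348,100),(344,262),.14),('outer',(237,75),(247,270),.14)]:
    A=w(*a,z);B=w(*b,z);d=A-B;print(n,A,B,np.degrees(np.arctan2(-d[0],d[1])))
th=np.radians(16);ex=np.array([np.cos(th),np.sin(th)]);ey=np.array([-ex[1],ex[0]]);L=np.array([.517,.075])
q=P-L;print('case box x range',-.015+np.percentile(q@ex,[1,50,99]),'y',np.percentile(q@ey,[1,50,99]))
E
```

```text
[ 292  121   38   54 1909] ((0.46936851739883423, 0.10763975977897644), (0.036591388285160065, 0.053970277309417725), 17.67851448059082) [0.46920728 0.10811552]
lip [0.49280814 0.16333723] [ 0.54446636 -0.01608568] 16.061806063925037
outer [0.37799658 0.15503152] [ 0.43503801 -0.05932967] 14.901079226767152
case box x range [-0.06977295 -0.05168561 -0.03415959] y [0.01792765 0.04505844 0.07085374]
```

Emit:
play_rows(increments=[[0.0854, 0.0115, 0.002, 0.035, 0, 0, 0], [0.0854, 0.0112, 0.002, 0.045, 0, 0, 0], [0.0854, 0, 0, 0.045, 0, 0, 0], [0.0854, 0, 0, 0.04, 0, 0, 0], [0.0854, 0, 0, 0, 0, 0, 0]])

```text
time: 3.95
tool_pos: [0.4842, 0.1125, 0.1824]
eef_rot: [0.599, 0.801, -0.003, -0.002]
force: [-1.0, -0.0, -0.8]
finger_gap: 0.0854
finger_force: 0.0
```

```bash
python3 - <<'E'
from h import *
o=bot.get_obs();print(o['tool_pos'],o['finger_gap'],tomove([.4868,.1132,.133]))
im,d=viewer.read_camera('wrist');cv2.imwrite('pics/w2.png',im[...,::-1])
E
```

```text
[0.48422984 0.11245837 0.18240424] 0.08543016810419943 [6.95396728e-05 3.03656362e-03 4.93832837e-02]
```

View pics/w2.png

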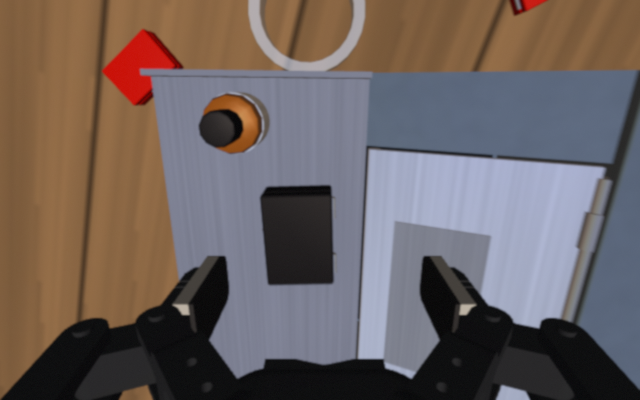

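The fingertips straddle the case: the pusher at (205,290) is behind it, and the other finger at (445,290) is over the flap. The bottle at (230,123) is clear. I lower the hand.

Emit:
play_rows(increments=[[0.0854, 0, 0.002, 0.015, 0, 0, 0], [0.0854, 0, 0, 0.015, 0, 0, 0], [0.0854, 0, 0, 0.01, 0, 0, 0], [0.0854, 0, 0, 0.005, 0, 0, 0], [0.0854, 0, 0, 0, 0, 0, 0]])

```text
time: 4.5
tool_pos: [0.4891, 0.1139, 0.1419]
eef_rot: [0.599, 0.8, 0.0, 0.0]
force: [-0.0, -0.1, 0.1]
finger_gap: 0.0855
finger_force: 0.0
```

Emit:
play_rows(increments=[[0.0854, 0, 0, 0.005, 0, 0, 0], [0.0854, 0, 0, 0.004, 0, 0, 0], [0.0854, 0, 0, 0, 0, 0, 0]])

```text
time: 4.8
tool_pos: [0.4887, 0.1138, 0.1321]
eef_rot: [0.599, 0.8, -0.0, -0.0]
force: [-0.4, 0.3, 1.2]
finger_gap: 0.0852
finger_force: 0.4
```

```bash
python3 - <<'E'
from h import *
o=bot.get_obs();print(o['tool_pos'],o['force'])
im,d=viewer.read_camera('wrist');cv2.imwrite('pics/w3.png',im[...,::-1])
E
```

```text
[0.48865933 0.1138266  0.13212062] [-0.35227362  0.26307633  1.22789553]
```

View pics/w3.png

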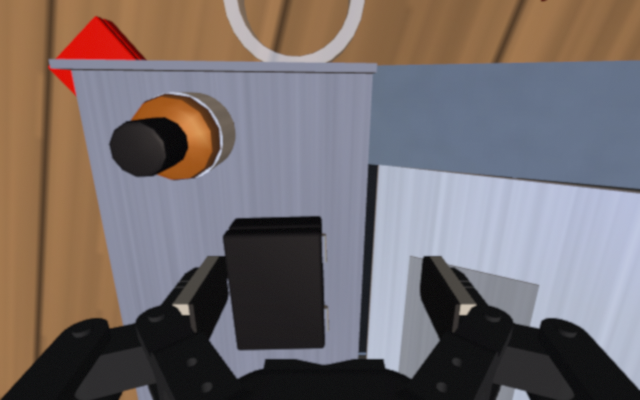

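The flap has opened (dark slit at (372,260)) with 1.2 N on the finger. The pusher is right behind the case. I push slowly.

Emit:
play_rows(increments=[[0.0854, 0, 0.004, 0, 0, 0, 0], [0.0854, 0, 0.004, 0, 0, 0, 0], [0.0854, 0, 0.004, 0, 0, 0, 0], [0.0854, 0, 0.004, 0, 0, 0, 0], [0.0854, 0, 0.004, 0, 0, 0, 0]])

```text
time: 5.35
tool_pos: [0.5082, 0.1195, 0.1323]
eef_rot: [0.599, 0.8, -0.0, -0.0]
force: [-1.9, -0.8, 0.2]
finger_gap: 0.0847
finger_force: 0.9
```

```bash
python3 - <<'E'
from h import *
o=bot.get_obs();print(o['tool_pos'],o['force'])
im,d=viewer.read_camera('wrist');cv2.imwrite('pics/w4.png',im[...,::-1])
E
```

```text
[0.50824767 0.11951623 0.13227178] [-1.90618327 -0.803384    0.21997325]
```

View pics/w4.png

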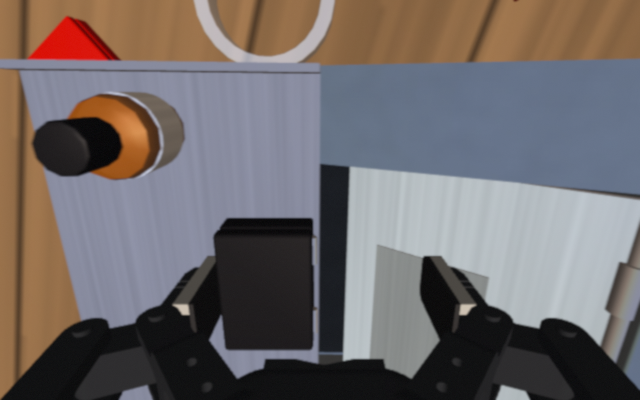

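The case front is near the lip at (318,285) and the flap is open wider. I carry on.

Emit:
play_rows(increments=[[0.0854, 0, 0.004, 0, 0, 0, 0], [0.0854, 0, 0.004, 0, 0, 0, 0], [0.0854, 0, 0.004, 0, 0, 0, 0], [0.0854, 0, 0.004, 0, 0, 0, 0], [0.0854, 0, 0, 0, 0, 0, 0]])

```text
time: 5.9
tool_pos: [0.5238, 0.1241, 0.1323]
eef_rot: [0.599, 0.8, 0.0, 0.0]
force: [-1.6, 0.8, 1.4]
finger_gap: 0.0854
finger_force: 1.0
```

```bash
python3 - <<'E'
from h import *
o=bot.get_obs();print(o['tool_pos'],o['force'])
im,d=viewer.read_camera('wrist');cv2.imwrite('pics/w5.png',im[...,::-1])
E
```

```text
[0.52380391 0.12413159 0.13230081] [-1.59523995  0.83032247  1.35898227]
```

View pics/w5.png

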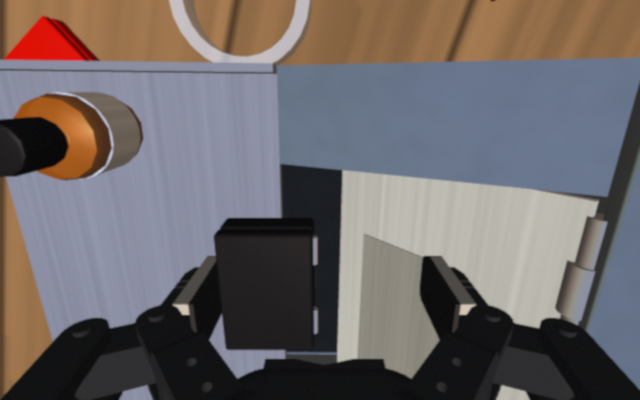

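The case is about to tip: it overhangs the lip at (283,285) and the flap is well clear of it. I push on by closing the fingers, so the flap finger stays put.

Emit:
play_rows(increments=[[0.0854, 0, 0.003, 0, 0, 0, 0], [0.082, 0, 0.003, -0.001, 0, 0, 0], [0.079, 0, 0.003, -0.001, 0, 0, 0], [0.076, 0, 0.002, -0.001, 0, 0, 0], [0.074, 0, 0.001, -0.001, 0, 0, 0]])

```text
time: 6.45
tool_pos: [0.5349, 0.1274, 0.1364]
eef_rot: [0.599, 0.8, -0.0, -0.0]
force: [-3.7, -1.1, -0.1]
finger_gap: 0.0742
finger_force: 1.5
```

```bash
python3 - <<'E'
from h import *
o=bot.get_obs();print(o['tool_pos'],o['force'],o['finger_gap'])
im,d=viewer.read_camera('wrist');cv2.imwrite('pics/w6.png',im[...,::-1])
E
```

```text
[0.53491076 0.127389   0.13635265] [-3.6760783  -1.05770779 -0.10104066] 0.07422980765653361
```

View pics/w6.png

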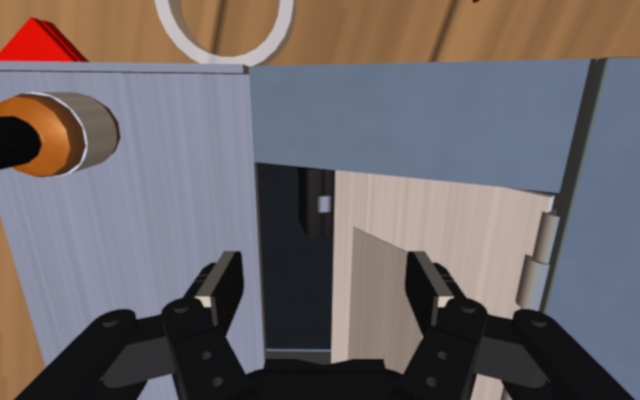

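The case is on the box floor, seen inside at (318,200), and the flap is still held open. I hold briefly and then lift away.

Emit:
play_rows(increments=[[0.074, 0, 0, 0, 0, 0, 0], [0.074, 0, 0, 0, 0, 0, 0], [0.074, 0, 0, 0, 0, 0, 0], [0.074, 0, 0, -0.01, 0, 0, 0], [0.074, 0, 0, -0.015, 0, 0, 0]])

```text
time: 7.0
tool_pos: [0.5344, 0.1271, 0.1615]
eef_rot: [0.599, 0.8, -0.001, -0.0]
force: [0.3, -0.3, 0.3]
finger_gap: 0.0743
finger_force: 0.2
```

Emit:
play_rows(increments=[[0.074, 0, 0, -0.025, 0, 0, 0], [0.074, 0, 0, -0.04, 0, 0, 0], [0.074, 0, 0, -0.04, 0, 0, 0], [0.074, 0, 0, -0.04, 0, 0, 0], [0.074, 0, 0, 0, 0, 0, 0]])

```text
time: 7.5
tool_pos: [0.5371, 0.1276, 0.3123]
eef_rot: [0.6, 0.8, 0.004, 0.002]
force: [0.4, 0.8, -0.6]
finger_gap: 0.0744
finger_force: 0.0
```

Emit:
play_rows(increments=[[0.074, 0, 0, 0, 0, 0, 0], [0.074, 0, 0, 0, 0, 0, 0], [0.074, 0, 0, 0, 0, 0, 0], [0.074, 0, 0, 0, 0, 0, 0], [0.074, 0, 0, 0, 0, 0, 0]])

```text
time: 8.0
tool_pos: [0.5347, 0.1272, 0.3058]
eef_rot: [0.599, 0.8, -0.0, -0.0]
force: [0.2, -0.4, 1.0]
finger_gap: 0.0738
finger_force: 0.0
```

```bash
python3 - <<'E'
from h import *
o=bot.get_obs();print(o['tool_pos'],o['force'])
im,d=viewer.read_camera('wrist');cv2.imwrite('pics/w7.png',im[...,::-1])
E
```

```text
[0.53466467 0.12723494 0.30580539] [ 0.20855252 -0.41574535  1.00447413]
```

View pics/w7.png

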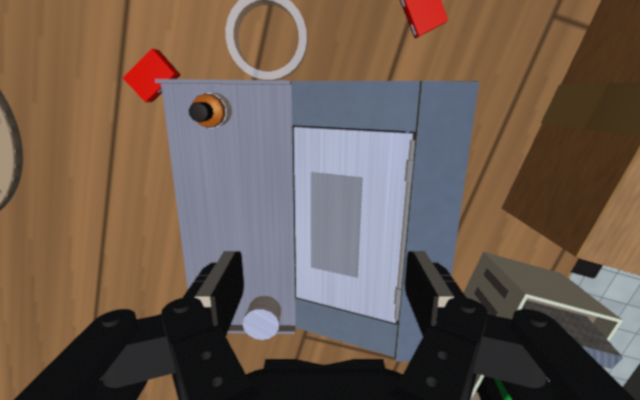

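The flap is shut (around (350,225)) and the ledge is empty except for the bottle (208,110) and the tin (262,318), both still standing. The hand is clear.

```bash
python3 -c "
from rig import job
print(job.close_job())"
```

```text
the job is handed in; nothing more can be done
None
```

The black case is in the returns box, the flap is shut, the tin and bottle still stand on the ledge, and the job was handed in at about 8 s; no verdict was returned.

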